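Find the heavy side of a keratometer barrel and hold it down for balancing

ROBOT

A 6-joint arm with a two-finger parallel gripper is mounted at the origin on the work surface. World frame = base frame: x ahead of the robot, y to its left, z up, the work surface at z = 0. Lengths are in m, angles in rad, forces in N, time in s.
With the tool pointing down it reaches from about 0.375 to 0.9 m from the base axis. Payload 3.1 kg.
Tool frame: the origin (TCP) lies at the very end of the fingers, on their centre line; the grasp point (between the pads) lies 19 mm behind it; z points along the fingers, y is the line along which they close (so a half turn about z gives the same grasp; the last joint's range is limited). The gripper opens to 87 mm and grips with 3 to 60 N. Pads are 19 mm wide; open, the fingers measure 117 mm over their backs; the gripper's body (75 mm by 190 mm) begins 51 mm behind the grasp point.
Start: joints at [1.03, 0.527, 1.433, -0, 1.181, -0.178], TCP at [0.221, 0.585, 0.223] pointing down, gripper open.
Joint ranges: [-3.08, 3.08], [-0.75, 2.2], [0.22, 2.44], [-1.43, 4.57], [0, 2.65], [-2.85, 2.85]. Speed limits (rad/s): [2.79, 2.79, 3.14, 3.14, 3.14, 3.14].

INTERFACE

Orientations are given as a unit quaternion [x, y, z, w].
In Python, from rig import robot gives the robot as it stands. The module is installed in compiled form; this text tells all that it offers.
- The arm moves only by the tool servo_tool, never from a script. Its argument "rows" is one flat list of numbers, 5 for each row, row after row: the closure, from -1 (fully open) to 1 (shut), so that 0 is half open, then the shift along the tool's x, y, z in m, then the turn about the tool's z in degrees. A call has 1 to 5 rows; each row shifts and turns the commanded pose from where the row before left it, along the tool's axes as they then stand; what a row does not reach is not made up. A row lasts 1/12 s, in which the tool goes at most 41.7 mm and 7.16 degrees, less where a joint would pass 70% of its speed; a pose out of reach is approached as far as the arm can. A call with a gripper value outside its range is refused whole. The fingers move at their own pace and stop on an object; "newtons" is the grip in N (left out, the last holds). Time passes only in rows, so rows that do not move let the fingers close. It gives the time, the measured TCP pose, the force, the opening and the grip force at its end, in the units of the state.
- robot.get_obs(): the state, without advancing time (a new reading comes with each control period).
- robot.camera(name): name is "scene" or "top" or "wrist"; returns a dict with "pixels" (480x640x3 uint8, red, green, blue), "intrinsics" (3x3 intrinsics, pixels), "rvec" (rotation vector, rad) and "tvec" (3), from world to camera coordinates, as OpenCV has them; the wrist camera has in their place "mount" (4x4, takes a point from camera to tool coordinates, whose origin is the TCP and whose axes are the flange's). Camera axes: x right, y down, z forward; pixel columns grow to the right and rows downward; lengths in m; the calibration is good to about 2 mm. A picture is of the moment at which its call begins: read the wrist's pose just before it. There is no depth.
- robot.hand_in(): hands the job in; it is judged then, once.
Trained networks look in a picture, given as the dict that the camera call returned (one of the last four; its "shot" number tells which), for a name from the list of things; names that differ only in an ending like _2 or _b are one class to them, and where a whole thing is asked for, a point or a joint stands for the part that bears it (a point fixed in the world has none). Each returns a list of dicts, best first, with "score" (0 to 1); they miss things now and then, are a little off and sometimes report something else, mostly with a low value. They report only what shows in the picture. A call takes as long as a camera call.
- robot.spot_in(picture, query): "at" ([x, y, z] in m, in world coordinates, good to about 4 mm: the middle of the surface that is visible of it).
- robot.outline_of(picture, query): "region" (480x640 bool, what is visible of it).
- robot.place_of(picture, query): "at" ([x, y, z] in m, in world coordinates, good to about 4 mm: a listed point, or the origin of a listed thing).
The state is a dict: "time": time; "q": joint angles; "joint_velocities": joint speeds; "joint_torque": joint torques, N m; "position": TCP position; "tool_rot": TCP orientation; "ft_force": force on the tool from outside, world axes, zero at the start; "moment": the same for the moment, N m; "grip_width": finger opening in m; "grip_force": force on a finger pad.
Only numpy, scipy, OpenCV 4.12 (cv2) and the standard library are available. Lean on these libraries where they do the work, as an engineer would, in place of code of your own. Each camera call takes 0.05 s, during which the arm holds its last target. There are 200 camera calls.

TASK

The keratometer on the service turntable has a barrel that is heavier on one side and has to be balanced: turn the turntable by its lever one click anticlockwise (seen from above), fully home in the next stop and no further, so that the barrel's handle end faces you. Then turn the barrel round by its handle, feel which side of it is heavy, bring that side straight down to the bottom and finish there, still gripping the handle and keeping the barrel still, so that I can stick a trim weight on top. Leave everything else on the table where it is.

Things in the scene. Friction and masses are not known exactly. Their poses are not given: they have to be found in the camera images.
- stand: square grey base plate (270 mm) of the service turntable, fixed; origin on the work surface at its middle, on the turntable's vertical axis; x points from the robot's side to the far side. In the wanted stop the instrument on it lies along this x axis, handle end nearest the robot. It rises 290 mm above the work surface and stays within 180 mm of the turntable's axis
- turntable (a joint): angle of the aluminium turntable (260 mm across, top 44 mm above the work surface), growing anticlockwise seen from above. Click stops every 0.785 rad; it starts in the one at -0.785, the one wanted is at 0. A spring plunger resists over the first half of the way and pulls it into the next stop over the second half, with up to 7 N at the lever's knob, and drag takes about 2 N more
- lever_knob (a point): middle of the upright black knob on the turntable's flat steel lever: a cylinder 18 mm across, free from 25 mm below this point (where the lever, 24 mm wide, begins) to 20 mm above it; 165 mm from the turntable's axis. The point turns with the turntable: y points from the knob to the turntable's axis, z up
- barrel_axis (a point): point on the barrel's horizontal axis of rotation, 205 mm above the work surface, centre of the circle that the handle's middle runs on. It turns with the turntable, not with the barrel: x lies along the barrel's axis, from the handle end into the barrel, z up. The barrel's flat handle-end face (116 mm across) lies 45 mm along x; only the handle stands out of it by more than 8 mm
- barrel (a joint): angle of the barrel about its axis: 0 with the handle at the top, growing clockwise seen from the handle end, so that the handle's middle lies at y = -45 mm x sin, z = 45 mm x cos in the frame of barrel_axis. It turns without end either way. Which side is heavy cannot be seen; it differs from job to job and is never near the bottom at the start
- barrel_face (a point): centre of the handle-end face, on the axis; turns with the barrel: z points to the handle. How it feels: the stiff bearing drags with about 0.105 N m (2.3 N at the handle) either way; the heavy side adds up to 0.09 N m (2 N) while being lifted and helps as much while going down, most when it is level with the axis. Let go, the barrel stays wherever it is
- handle_grip (a point): middle of the barrel's turning handle: a freely revolving black sleeve with an orange end, 18 mm across, 70 mm long (35 mm to either side of this point), parallel to the barrel's axis and 45 mm from it. The sleeve revolves on its pin, so only this point's position matters, not its orientation
- eyepiece: the microscope-like eyepiece taken off the instrument, a black stepped cylinder 37 mm wide and 45 mm tall standing upright; origin at the centre of its underside. Not to be moved
- weight_dish: small round steel dish, 72 mm across and 16 mm tall, with brass stick-on trim weights; origin at the centre of its underside. Not to be moved
- screwdriver: screwdriver 160 mm long with a red handle, lying flat; origin at its underside. Not to be moved
- lens_case: round grey case with a toothed lid, 86 mm across and 50 mm tall; origin at the centre of its underside. Not to be moved
- cleaner: bottle of lens cleaner, 48 mm across and 120 mm tall, blue cap; on the right of the table, where beyond it, at the edge, stand a tall slit lamp and chin-rest frame (530 mm); origin at the centre of its underside. Not to be moved
- occluder: black occluder paddle lying flat, 165 mm long, 8 mm thick; origin at its underside. Not to be moved
- penlight: steel pen torch lying flat, 120 mm long, 14 mm thick; origin at its underside. Not to be moved

How it is judged:
By the outcome, as a careful person would: the job done as asked, in the order asked, and still so for the second after the job is handed in, while the arm keeps its last pose, push and grip.
It also fails if it takes over 72 s, if anything falls off the work surface, if the arm or the gripper's body presses on something with over 40 N, if the wrist force passes 120 N, or if a joint passes its speed limit or range.

## Working session

There is one attempt and no reset: what is moved stays moved. The work goes in short steps, Python scripts to look and compute and a tool call to move; the robot and the scene stay as the last step left them, time stands still between calls to the robot, and variables do not carry over. Pictures are saved under pics/ and viewed, at most 10 in all, crops included, and the job is handed in when it is done.

Besides the shell and the picture viewer there is one more tool, called after "Emit:" as name(argument=value, ...) on one line, values as JSON. servo_tool: Moves the arm, as the interface text tells. Its arguments: {"type":"object","properties":{"rows":{"type":"array","items":{"type":"number"}},"newtons":{"type":"number"}},"required":["rows"]}

```bash
mkdir -p pics; python3 - <<'E'
from rig import robot
import cv2,numpy as np
o=robot.get_obs();print({k:np.round(v,3).tolist() for k,v in o.items()})
ims=[]
for c in("scene","top"):
    p=robot.camera(c);cv2.imwrite(f"pics/{c}.png",p["pixels"][:,:,::-1])
    for n in("stand","lever_knob","barrel_axis","barrel_face","handle_grip","eyepiece","weight_dish","screwdriver","lens_case","cleaner","occluder","penlight"):
        r=robot.place_of(p,n)
        if r:print(c,n,np.round(r[0]["at"],3),round(r[0]["score"],2), {k:v for k,v in r[0].items() if k not in("at","score")})
E
```

```text
{'time': 0.0, 'q': [1.03, 0.528, 1.434, -0.0, 1.181, -0.179], 'joint_velocities': [-0.001, -0.001, 0.001, 0.001, -0.0, -0.001], 'joint_torque': [-0.0, -44.004, -17.66, 0.063, 0.058, -0.0], 'position': [0.221, 0.584, 0.222], 'tool_rot': [0.18, 0.984, -0.001, -0.0], 'ft_force': [-0.747, -0.179, -0.433], 'moment': [0.019, -0.062, 0.051], 'grip_force': 0.0, 'grip_width': 0.087}
scene stand [0.583 0.025 0.002] 0.63 {}
scene lever_knob [ 0.494 -0.11   0.082] 0.86 {}
scene barrel_axis [0.585 0.02  0.002] 0.65 {}
scene eyepiece [ 0.496  0.22  -0.   ] 0.76 {}
scene weight_dish [ 0.616  0.231 -0.001] 0.79 {}
scene screwdriver [0.384 0.32  0.   ] 0.87 {}
scene lens_case [ 0.468 -0.379  0.003] 0.71 {}
scene cleaner [ 0.714 -0.391 -0.003] 0.87 {}
scene occluder [ 0.553  0.416 -0.   ] 0.69 {}
scene penlight [ 0.336 -0.316 -0.003] 0.55 {}
top stand [ 0.588  0.022 -0.003] 0.95 {}
top lever_knob [ 0.492 -0.116  0.076] 0.9 {}
top barrel_axis [0.538 0.056 0.207] 0.86 {}
top barrel_face [0.572 0.032 0.208] 0.89 {}
top handle_grip [0.55  0.073 0.247] 0.65 {}
top eyepiece [ 0.502  0.216 -0.001] 0.49 {}
top weight_dish [ 0.623  0.23  -0.002] 0.87 {}
top screwdriver [ 0.385  0.321 -0.001] 0.98 {}
top lens_case [ 0.466 -0.381 -0.002] 0.84 {}
top cleaner [ 0.712 -0.388 -0.002] 0.83 {}
top occluder [ 0.558  0.421 -0.002] 0.78 {}
top penlight [0.539 0.058 0.204] 0.64 {}
```

View pics/scene.png

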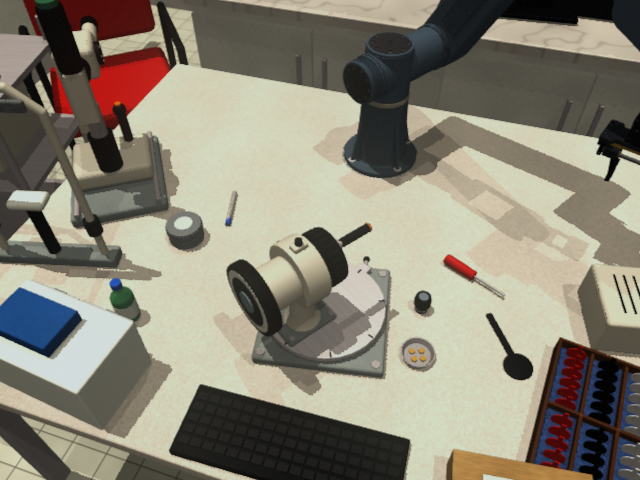

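View pics/top.png

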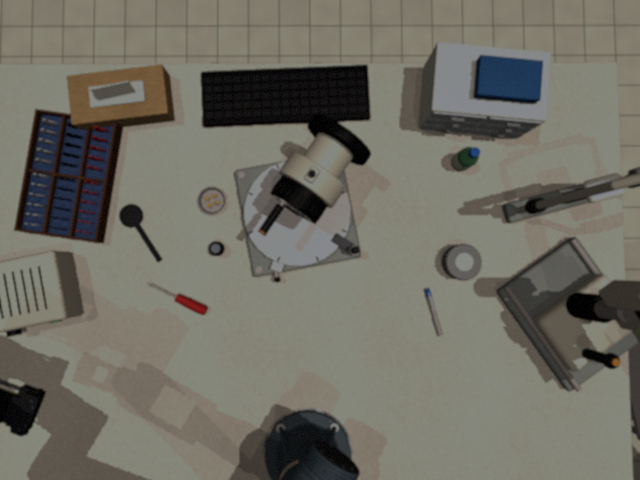

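The scene view shows the instrument pointing diagonally, handle end at about (355,235) and knob at about (366,262). The top view has the handle at (270,218), the knob at (352,250), and the plate turned about +10°. The network estimates agree with both views. I'll write a planner that prints the rows.

```bash
cat > plan.py <<'E'
import numpy as np
from scipy.spatial.transform import Rotation as R
from rig import robot
def pose():
    o=robot.get_obs();M=R.from_quat(o["tool_rot"]).as_matrix()
    return np.array(o["position"]),np.degrees(np.arctan2(M[1,1],M[0,1]))
def rows(wps,start=None,nd=3):
    """wps: (x,y,z,yaw of tool y in deg,n rows,closure); tool points down"""
    p,a=start or pose();p=np.array(p,float);out=[]
    for *t,yaw,n,c in wps:
        for i in range(n):
            k=1/(n-i);d=(np.array(t)-p)*k;da=round(-(yaw-a)*k,1)
            y=np.array([np.cos(np.radians(a)),np.sin(np.radians(a)),0]);x=np.array([-y[1],y[0],0])
            s=[round(float(v),nd) for v in(d@x,d@y,-d[2])]
            out.append([c,*s,da]);p=p+s[0]*x+s[1]*y-[0,0,s[2]];a-=da
    for i in range(0,len(out),5):print([float(v) if v%1 else int(v) for r in out[i:i+5] for v in r])
    print("end",p.round(4),round(a,1),"rows",len(out))
E
python3 - <<'E'
from plan import *
p,a=pose();print(p,a)
rows([(.30,.40,.33,40,5,-1),(.44,.05,.33,-10,10,-1),(.493,-.113,.30,-35,5,-1),(.493,-.113,.18,-35,5,-.3)])
E
```

```text
[0.22116004 0.58452678 0.22254022] 69.27418774728142
[-1, -0.028, -0.029, -0.021, 5.9, -1, -0.031, -0.026, -0.022, 5.8, -1, -0.033, -0.023, -0.021, 5.9, -1, -0.035, -0.019, -0.022, 5.8, -1, -0.037, -0.015, -0.021, 5.9]
[-1, -0.036, -0.012, 0, 5, -1, -0.037, -0.009, 0, 5, -1, -0.037, -0.005, 0, 5, -1, -0.038, -0.002, 0, 5, -1, -0.038, 0.001, 0, 5]
[-1, -0.037, 0.004, 0, 5, -1, -0.037, 0.008, 0, 5, -1, -0.036, 0.011, 0, 5, -1, -0.035, 0.014, 0, 5, -1, -0.033, 0.017, 0, 5]
[-1, -0.03, 0.016, 0.006, 5, -1, -0.029, 0.019, 0.006, 5, -1, -0.027, 0.021, 0.006, 5, -1, -0.025, 0.023, 0.006, 5, -1, -0.023, 0.026, 0.006, 5]
[-0.3, 0, 0, 0.024, 0, -0.3, 0, 0, 0.024, 0, -0.3, 0, 0, 0.024, 0, -0.3, 0, 0, 0.024, 0, -0.3, 0, 0, 0.024, 0]
end [ 0.4935 -0.113   0.1795] -35.0 rows 25
```

Emit:
servo_tool(rows=[-1,-0.026,-0.027,-0.018,5.9,-1,-0.029,-0.024,-0.018,5.8,-1,-0.031,-0.021,-0.018,5.9,-1,-0.033,-0.018,-0.018,5.8,-1,-0.036,-0.015,-0.018,5.9])

```text
time: 1.72
position: [0.2959, 0.4105, 0.3128]
tool_rot: [0.425, 0.905, 0.0, 0.0]
ft_force: [0.8, 0.1, 1.1]
grip_width: 0.0869
grip_force: 0.0
```

Emit:
servo_tool(rows=[-1,-0.036,-0.012,-0.008,5,-1,-0.037,-0.009,-0.008,5,-1,-0.037,-0.005,0,5,-1,-0.038,-0.002,0,5,-1,-0.038,0.001,0,5])

```text
time: 2.13
position: [0.3661, 0.2344, 0.3285]
tool_rot: [0.61, 0.792, 0.001, 0.0]
ft_force: [0.6, -0.2, 0.4]
grip_width: 0.087
grip_force: 0.0
```

Emit:
servo_tool(rows=[-1,-0.037,0.004,0,5,-1,-0.037,0.008,0,5,-1,-0.036,0.011,0,5,-1,-0.035,0.014,0,5,-1,-0.033,0.017,0,5])

```text
time: 2.55
position: [0.4358, 0.0601, 0.3283]
tool_rot: [0.768, 0.641, 0.0, 0.0]
ft_force: [-0.6, 0.4, -0.3]
grip_width: 0.0867
grip_force: 0.0
```

Emit:
servo_tool(rows=[-1,-0.035,0.016,0.006,5,-1,-0.032,0.019,0.006,5,-1,-0.03,0.021,0.006,5,-1,-0.028,0.023,0.006,5,-1,-0.025,0.026,0.006,5])

```text
time: 2.97
position: [0.4837, -0.1182, 0.2979]
tool_rot: [0.888, 0.459, 0.0, 0.0]
ft_force: [0.8, -0.0, -0.3]
grip_width: 0.087
grip_force: 0.0
```

```bash
python3 - <<'E'
from plan import *
import cv2
p,a=pose();print(p,a,robot.get_obs()["time"],robot.get_obs()["ft_force"])
for c in("wrist","top"):
    im=robot.camera(c)
    if c=="wrist":cv2.imwrite("pics/w1.png",im["pixels"][:,:,::-1])
    for n in("lever_knob","stand","barrel_axis","barrel_face","handle_grip"):
        for r in robot.place_of(im,n)[:1]:print(c,n,np.round(r["at"],3),round(r["score"],2))
E
```

```text
[ 0.48368552 -0.11820928  0.29788194] -35.30872940902221 2.9667 [ 0.80595068 -0.02076827 -0.25221368]
wrist lever_knob [ 0.494 -0.117  0.078] 0.84
wrist stand [ 0.716 -0.388  0.002] 0.73
top lever_knob [ 0.494 -0.115  0.078] 0.89
top stand [ 0.585  0.019 -0.004] 0.83
top barrel_axis [0.54  0.058 0.206] 0.96
top barrel_face [0.575 0.03  0.209] 0.75
top handle_grip [ 0.588  0.021 -0.003] 0.66
```

View pics/w1.png

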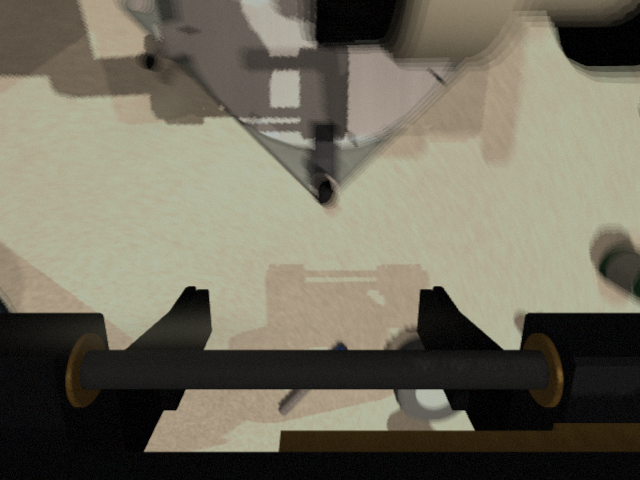

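The wrist view shows the knob at (325,190), free all round, so it lies at (0.494,-0.116). Next I plan the descent, the grip and the arc.

```bash
python3 - <<'E'
from plan import *
s=((.4837,-.1182,.2979),-35.3)
rows([(.494,-.116,.20,-34,4,-.3),(.494,-.116,.063,-34,6,-.3)],s)
c=np.array([.587,.022]);r=.166
A=np.radians(-124+np.arange(0,45.1,3))
rows([(*(c+r*np.array([np.cos(t),np.sin(t)])),.063,np.degrees(t)+90,1,1) for t in A[1:]],((.494,-.116,.063),-34),4)
E
```

```text
[-0.3, 0.002, 0.002, 0.024, -0.3, -0.3, 0.002, 0.002, 0.025, -0.3, -0.3, 0.002, 0.002, 0.024, -0.4, -0.3, 0.002, 0.001, 0.025, -0.3, -0.3, 0, 0, 0.023, 0]
[-0.3, 0, 0, 0.023, 0, -0.3, 0, 0, 0.023, 0, -0.3, 0, 0, 0.023, 0, -0.3, 0, 0, 0.022, 0, -0.3, 0, 0, 0.023, 0]
end [ 0.494  -0.1156  0.0629] -34.0 rows 10
[1, 0.0006, 0.0086, 0, -3, 1, 0.0003, 0.0087, 0, -3, 1, 0.0002, 0.0087, 0, -3, 1, 0.0002, 0.0087, 0, -3, 1, 0.0002, 0.0087, 0, -3]
[1, 0.0003, 0.0087, 0, -3, 1, 0.0002, 0.0086, 0, -3, 1, 0.0002, 0.0087, 0, -3, 1, 0.0003, 0.0087, 0, -3, 1, 0.0002, 0.0087, 0, -3]
[1, 0.0002, 0.0087, 0, -3, 1, 0.0002, 0.0087, 0, -3, 1, 0.0003, 0.0087, 0, -3, 1, 0.0002, 0.0087, 0, -3, 1, 0.0002, 0.0087, 0, -3]
end [ 0.6187 -0.141   0.063 ] 11.0 rows 15
```

Emit:
servo_tool(rows=[-0.3,0.002,0.002,0.024,-0.3,-0.3,0.002,0.002,0.025,-0.3,-0.3,0.002,0.002,0.024,-0.4,-0.3,0.002,0.001,0.025,-0.3,-0.3,0,0,0.023,0], newtons=30)

```text
time: 3.98
position: [0.4944, -0.1131, 0.1761]
tool_rot: [0.882, 0.472, 0.0, 0.0]
ft_force: [0.7, -0.1, -0.1]
grip_width: 0.0619
grip_force: 0.0
```

Emit:
servo_tool(rows=[-0.3,0,0,0.023,0,-0.3,0,0,0.023,0,-0.3,0,0,0.023,0,-0.3,0,0,0.022,0,-0.3,0,0,0.023,0])

```text
time: 4.4
position: [0.4945, -0.1134, 0.0623]
tool_rot: [0.882, 0.472, 0.0, 0.0]
ft_force: [0.2, 0.3, 0.5]
grip_width: 0.0568
grip_force: 0.0
```

Emit:
servo_tool(rows=[1,0,0,0,0,1,0,0,0,0,1,0,0,0,0,1,0,0,0,0,1,0,0,0,0])

```text
time: 4.82
position: [0.495, -0.114, 0.0644]
tool_rot: [0.882, 0.472, 0.001, 0.001]
ft_force: [-0.4, 0.3, -0.0]
grip_width: 0.0314
grip_force: 0.0
```

Emit:
servo_tool(rows=[1,0,0,0,0,1,0,0,0,0,1,0,0,0,0,1,0,0,0,0,1,0,0,0,0])

```text
time: 5.23
position: [0.4945, -0.1139, 0.0638]
tool_rot: [0.882, 0.472, 0.0, 0.001]
ft_force: [-0.1, -0.1, 6.0]
grip_width: 0.0172
grip_force: 30.0
```

Emit:
servo_tool(rows=[1,0.0006,0.0086,-0.001,-3,1,0.0003,0.0087,0,-3,1,0.0002,0.0087,0,-3,1,0.0002,0.0087,0,-3,1,0.0002,0.0087,0,-3])

```text
time: 5.65
position: [0.528, -0.1313, 0.0638]
tool_rot: [0.812, 0.584, -0.004, -0.005]
ft_force: [-10.7, -1.3, 8.4]
grip_width: 0.017
grip_force: 30.1
```

Emit:
servo_tool(rows=[1,0.0003,0.0087,0,-3,1,0.0002,0.0086,0,-3,1,0.0002,0.0087,0,-3,1,0.0003,0.0087,0,-3,1,0.0002,0.0087,0,-3])

```text
time: 6.07
position: [0.5761, -0.142, 0.0639]
tool_rot: [0.729, 0.685, -0.0, 0.001]
ft_force: [2.4, -1.7, -2.9]
grip_width: 0.0171
grip_force: 30.0
```

Emit:
servo_tool(rows=[1,0.0002,0.0087,0,-3,1,0.0002,0.0087,0,-3,1,0.0003,0.0087,0,-3,1,0.0002,0.0087,0,-3,1,0.0002,0.0087,0,-3])

```text
time: 6.48
position: [0.6184, -0.1392, 0.0639]
tool_rot: [0.633, 0.774, -0.001, -0.0]
ft_force: [-3.9, -3.5, 2.4]
grip_width: 0.017
grip_force: 30.0
```

Emit:
servo_tool(rows=[1,0,0,0,0,1,0,0,0,0])

```text
time: 6.65
position: [0.6191, -0.1391, 0.0639]
tool_rot: [0.634, 0.773, -0.001, 0.001]
ft_force: [0.1, -4.7, -0.8]
grip_width: 0.0174
grip_force: 30.0
```

Emit:
servo_tool(rows=[1,0,0.002,0,0,1,0,0.002,0,0])

```text
time: 6.82
position: [0.6207, -0.1387, 0.0639]
tool_rot: [0.634, 0.773, -0.002, -0.001]
ft_force: [-5.0, -6.0, 1.5]
grip_width: 0.0169
grip_force: 30.0
```

Emit:
servo_tool(rows=[1,0,0.001,0,0])

```text
time: 6.9
position: [0.6216, -0.1386, 0.0639]
tool_rot: [0.634, 0.773, -0.002, -0.001]
ft_force: [-4.0, -5.8, 2.9]
grip_width: 0.0172
grip_force: 30.0
```

Emit:
servo_tool(rows=[1,0,-0.002,0,0,1,0,-0.002,0,0])

```text
time: 7.07
position: [0.6196, -0.1388, 0.0639]
tool_rot: [0.635, 0.773, -0.0, 0.001]
ft_force: [1.2, -4.9, -2.4]
grip_width: 0.0172
grip_force: 30.0
```

Emit:
servo_tool(rows=[1,0,-0.001,0,0,1,0,-0.001,0,0])

```text
time: 7.23
position: [0.6183, -0.1391, 0.0639]
tool_rot: [0.635, 0.773, 0.0, 0.001]
ft_force: [2.7, -4.3, -3.2]
grip_width: 0.0172
grip_force: 30.0
```

Emit:
servo_tool(rows=[1,0,-0.001,0,0,1,0,-0.001,0,0])

```text
time: 7.4
position: [0.6168, -0.1394, 0.0639]
tool_rot: [0.635, 0.773, 0.001, 0.001]
ft_force: [2.6, -4.9, -3.6]
grip_width: 0.0171
grip_force: 30.0
```

Emit:
servo_tool(rows=[1,0,-0.001,0,0,1,0,-0.001,0,0])

```text
time: 7.57
position: [0.6153, -0.1396, 0.0639]
tool_rot: [0.635, 0.772, 0.001, 0.002]
ft_force: [4.2, -4.2, -4.8]
grip_width: 0.0171
grip_force: 30.0
```

```bash
python3 - <<'E'
from plan import *
p,a=pose();print(p,a)
for c in("top","scene"):
    im=robot.camera(c)
    for n in("stand","lever_knob","barrel_axis","barrel_face","handle_grip"):
        for r in robot.place_of(im,n)[:1]:print(c,n,np.round(r["at"],3),round(r["score"],2))
E
```

```text
[ 0.61530446 -0.13964855  0.06390763] 11.121346225151981
top barrel_axis [ 0.503  0.218 -0.003] 0.71
top barrel_face [0.569 0.019 0.208] 0.55
top handle_grip [0.529 0.031 0.249] 0.58
scene lever_knob [ 0.616 -0.136  0.081] 0.73
scene barrel_axis [0.527 0.029 0.246] 0.15
scene handle_grip [0.528 0.033 0.244] 0.75
```

Emit:
servo_tool(rows=[1,0,0.001,0,0,1,0,0.0005,0,0,1,0,0,0,0])

```text
time: 8.42
position: [0.6157, -0.1395, 0.0639]
tool_rot: [0.635, 0.773, 0.0, 0.001]
ft_force: [1.0, -5.5, -2.3]
grip_width: 0.0178
grip_force: 30.0
```

Emit:
servo_tool(rows=[1,0,0.0007,0,0,1,0,0,0,0,1,0,0,0,0])

```text
time: 8.67
position: [0.6162, -0.1395, 0.0639]
tool_rot: [0.635, 0.773, -0.0, 0.001]
ft_force: [0.2, -5.9, -2.1]
grip_width: 0.0171
grip_force: 30.0
```

Emit:
servo_tool(rows=[-0.3,0,0,0,0,-0.3,0,0,0,0,-0.3,0,0,0,0,-0.3,0,0,0,0,-0.3,0,0,0,0])

```text
time: 9.08
position: [0.6159, -0.1379, 0.064]
tool_rot: [0.634, 0.773, 0.0, -0.0]
ft_force: [0.2, 0.1, 1.0]
grip_width: 0.0432
grip_force: 0.0
```

```bash
python3 - <<'E'
from plan import *
p,a=pose();print(p,a)
rows([(*p[:2],.14,a,4,-.3),(.52,-.16,.34,-20,6,-1),(.46,0,.36,-60,6,-1),(.46,0.02,.36,-80,4,-1)],(p,a))
E
```

```text
[ 0.61586082 -0.13792269  0.06397097] 11.265910987973843
[-0.3, 0, 0, -0.019, 0, -0.3, 0, 0, -0.019, 0, -0.3, 0, 0, -0.019, 0, -0.3, 0, 0, -0.019, 0, -1, 0, -0.016, -0.033, 5.2]
[-1, -0.002, -0.016, -0.033, 5.2, -1, -0.004, -0.016, -0.034, 5.2, -1, -0.005, -0.016, -0.033, 5.2, -1, -0.006, -0.015, -0.034, 5.2, -1, -0.008, -0.015, -0.033, 5.3]
[-1, 0.022, -0.019, -0.003, 6.7, -1, 0.019, -0.021, -0.003, 6.7, -1, 0.017, -0.023, -0.004, 6.6, -1, 0.014, -0.025, -0.003, 6.7, -1, 0.011, -0.026, -0.004, 6.6]
[-1, 0.008, -0.027, -0.003, 6.7, -1, 0.003, -0.004, 0, 5, -1, 0.002, -0.005, 0, 5, -1, 0.002, -0.005, 0, 5, -1, 0.001, -0.004, 0, 5]
end [0.4603 0.0199 0.36  ] -80.0 rows 20
```

Emit:
servo_tool(rows=[-0.3,0,0,-0.019,0,-0.3,0,0,-0.019,0,-0.3,0,0,-0.019,0,-0.3,0,0,-0.019,0,-1,0,-0.016,-0.033,5.2])

```text
time: 9.5
position: [0.6009, -0.1407, 0.1717]
tool_rot: [0.669, 0.743, 0.0, -0.001]
ft_force: [-0.5, -0.7, 0.2]
grip_width: 0.0588
grip_force: 0.0
```

Emit:
servo_tool(rows=[-1,-0.002,-0.016,-0.033,5.2,-1,-0.004,-0.016,-0.034,5.2,-1,-0.005,-0.016,-0.033,5.2,-1,-0.006,-0.015,-0.034,5.2,-1,-0.008,-0.015,-0.033,5.3])

```text
time: 9.92
position: [0.519, -0.1602, 0.3417]
tool_rot: [0.821, 0.572, 0.0, -0.0]
ft_force: [0.5, -0.7, -0.7]
grip_width: 0.0847
grip_force: 0.0
```

Emit:
servo_tool(rows=[-1,0.022,-0.019,-0.003,6.7,-1,0.019,-0.021,-0.003,6.7,-1,0.017,-0.023,-0.004,6.6,-1,0.014,-0.025,-0.003,6.7,-1,0.011,-0.026,-0.004,6.6])

```text
time: 10.33
position: [0.4686, -0.0255, 0.3571]
tool_rot: [0.95, 0.312, 0.0, -0.0]
ft_force: [0.4, 0.4, 0.3]
grip_width: 0.0868
grip_force: 0.0
```

Emit:
servo_tool(rows=[-1,0.008,-0.027,-0.003,6.7,-1,0.003,-0.004,0,5,-1,0.002,-0.005,0,5,-1,0.002,-0.005,0,5,-1,0.001,-0.004,0,5])

```text
time: 10.75
position: [0.4599, 0.0203, 0.3601]
tool_rot: [0.996, 0.085, 0.0, -0.0]
ft_force: [-0.2, -0.1, 0.6]
grip_width: 0.0869
grip_force: 0.0
```

```bash
python3 - <<'E'
from plan import *
import cv2
p,a=pose();print(p,a,robot.get_obs()["time"])
for c in("wrist","top","scene"):
    im=robot.camera(c)
    cv2.imwrite(f"pics/{c}2.png",im["pixels"][:,:,::-1])
    for n in("stand","lever_knob","barrel_axis","barrel_face","handle_grip"):
        for r in robot.place_of(im,n)[:1]:print(c,n,np.round(r["at"],3),round(r["score"],2))
E
```

```text
[0.45992327 0.02026994 0.36009868] -80.2284655789992 10.75
wrist stand [0.588 0.021 0.   ] 0.72
wrist lever_knob [ 0.618 -0.142  0.082] 0.81
wrist barrel_axis [0.53  0.01  0.205] 0.77
wrist barrel_face [0.57  0.019 0.208] 0.59
wrist handle_grip [0.522 0.029 0.246] 0.85
top stand [0.586 0.02  0.001] 0.93
top lever_knob [ 0.612 -0.142  0.077] 0.67
top barrel_axis [0.531 0.012 0.208] 0.75
top barrel_face [0.573 0.018 0.206] 0.62
top handle_grip [0.527 0.032 0.249] 0.55
scene lever_knob [ 0.621 -0.14   0.078] 0.89
scene barrel_face [ 0.386  0.322 -0.   ] 0.28
scene handle_grip [0.53  0.033 0.244] 0.49
```

View pics/wrist2.png

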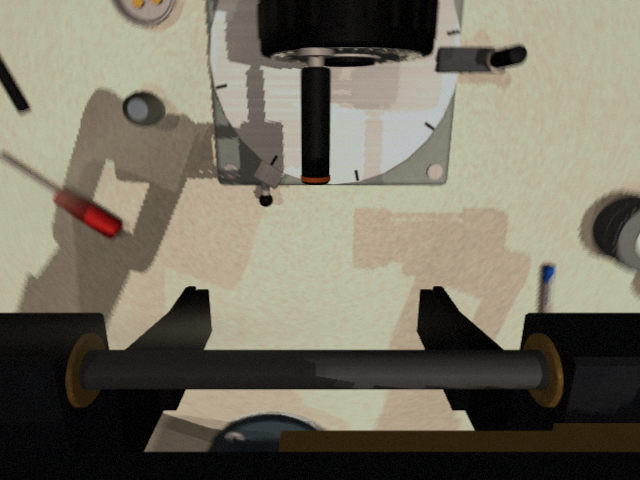

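View pics/top2.png

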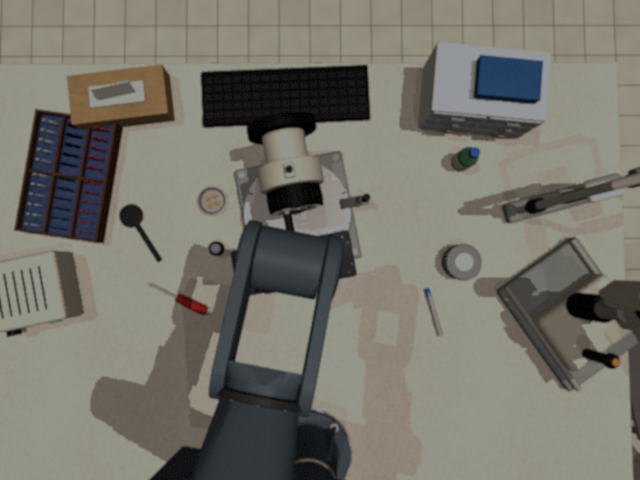

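The wrist view shows the handle from (315,65) to its orange end at (316,180), square to the plate edge at row 184, so the instrument is in line. The top view shows the lever at (355,200) and the instrument straight in the stop. Next is the handle, at roughly θ=-27°.

```bash
python3 - <<'E'
from plan import *
s=pose()
rows([(.5165,.029,.345,-80,3,-.3),(.5165,.029,.226,-80,7,-.3)],s,4)
E
```

```text
[-0.3, 0.019, 0, 0.005, 0, -0.3, 0.0189, 0, 0.005, 0, -0.3, 0.019, 0.0001, 0.005, 0, -0.3, 0, 0, 0.017, 0, -0.3, 0, 0, 0.017, 0]
[-0.3, 0, 0, 0.017, 0, -0.3, 0, 0, 0.017, 0, -0.3, 0, 0, 0.017, 0, -0.3, 0, 0, 0.017, 0, -0.3, 0, 0, 0.017, 0]
end [0.5165 0.029  0.226 ] -80.0 rows 10
```

Emit:
servo_tool(rows=[-0.3,0.019,0,0.005,0,-0.3,0.0189,0,0.005,0,-0.3,0.019,0,0.005,0,-0.3,0,0,0.017,0,-0.3,0,0,0.017,0])

```text
time: 12.07
position: [0.5182, 0.0291, 0.3109]
tool_rot: [0.996, 0.087, 0.001, 0.0]
ft_force: [-0.7, 0.4, -0.3]
grip_width: 0.0616
grip_force: 0.0
```

Emit:
servo_tool(rows=[-0.3,0,0,0.017,0,-0.3,0,0,0.017,0,-0.3,0,0,0.017,0,-0.3,0,0,0.017,0,-0.3,0,0,0.017,0])

```text
time: 12.48
position: [0.5166, 0.0291, 0.2252]
tool_rot: [0.996, 0.087, 0.0, 0.0]
ft_force: [-0.7, 0.2, 0.5]
grip_width: 0.0567
grip_force: 0.0
```

Emit:
servo_tool(rows=[0,0,0,0,0,0,0,0,0,0,0,0,0,0,0])

```text
time: 12.73
position: [0.5173, 0.029, 0.2268]
tool_rot: [0.996, 0.087, 0.001, 0.0]
ft_force: [0.1, 0.2, -0.1]
grip_width: 0.0465
grip_force: 0.0
```

```bash
python3 - <<'E'
from plan import *
import cv2
p,a=pose();print(p,a,robot.get_obs()["time"],robot.get_obs()["ft_force"])
im=robot.camera("wrist")
cv2.imwrite("pics/w3.png",im["pixels"][:,:,::-1])
for n in("barrel_axis","barrel_face","handle_grip"):
    for r in robot.place_of(im,n)[:1]:print(n,np.round(r["at"],3),round(r["score"],2))
E
```

```text
[0.51727622 0.029      0.22678142] -80.024762728595 12.7333 [ 0.13726044  0.21744742 -0.0618006 ]
barrel_axis [0.53  0.01  0.205] 0.8
handle_grip [0.523 0.032 0.247] 0.93
```

View pics/w3.png

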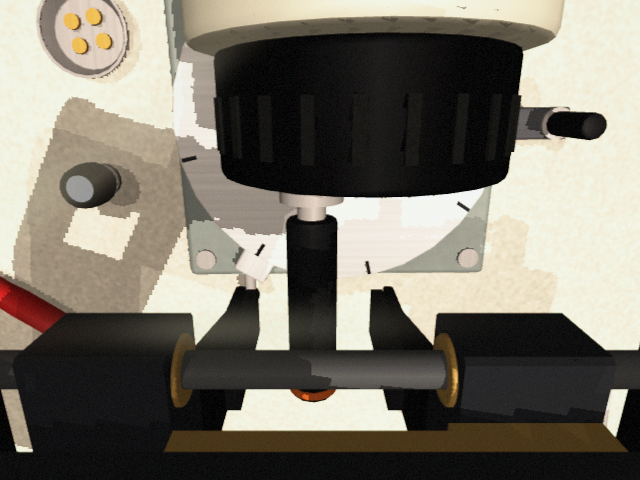

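The sleeve (column 312) is centred between the fingers (258 and 370). Closing.

Emit:
servo_tool(rows=[1,0,0,0,0,1,0,0,0,0,1,0,0,0,0,1,0,0,0,0,1,0,0,0,0], newtons=25)

```text
time: 13.35
position: [0.5165, 0.0292, 0.226]
tool_rot: [0.996, 0.087, -0.0, -0.0]
ft_force: [-1.8, 5.4, 0.9]
grip_width: 0.018
grip_force: 3.8
```

Emit:
servo_tool(rows=[1,0,0,0,0,1,0,0,0,0,1,0,0,0,0,1,0,0,0,0])

```text
time: 13.68
position: [0.5164, 0.0294, 0.226]
tool_rot: [0.996, 0.087, -0.0, -0.0]
ft_force: [-0.6, 1.7, 1.1]
grip_width: 0.0171
grip_force: 25.0
```

```bash
cat > circ.py <<'E'
import numpy as np
def circ(a,b,per=5,step=3.6,r=.045):
    n=int(round(abs(b-a)/step));t=np.radians(np.linspace(a,b,n+1))
    y=np.round(r*np.sin(t),4);z=np.round(-r*np.cos(t),4)
    R=[[1,0,round(float(y[i+1]-y[i]),4),round(float(z[i+1]-z[i]),4),0] for i in range(n)]
    for i in range(0,n,per):print([v for q in R[i:i+per] for v in q])
E
python3 -c "
from circ import *
circ(-27,333)"
```

```text
[1, 0, 0.0025, -0.0012, 0, 1, 0, 0.0027, -0.001, 0, 1, 0, 0.0026, -0.0009, 0, 1, 0, 0.0028, -0.0007, 0, 1, 0, 0.0028, -0.0005, 0]
[1, 0, 0.0028, -0.0004, 0, 1, 0, 0.0028, -0.0002, 0, 1, 0, 0.0028, 0.0, 0, 1, 0, 0.0028, 0.0002, 0, 1, 0, 0.0028, 0.0004, 0]
[1, 0, 0.0028, 0.0005, 0, 1, 0, 0.0028, 0.0007, 0, 1, 0, 0.0026, 0.0009, 0, 1, 0, 0.0027, 0.001, 0, 1, 0, 0.0025, 0.0012, 0]
[1, 0, 0.0025, 0.0014, 0, 1, 0, 0.0024, 0.0015, 0, 1, 0, 0.0023, 0.0016, 0, 1, 0, 0.0022, 0.0018, 0, 1, 0, 0.002, 0.002, 0]
[1, 0, 0.002, 0.002, 0, 1, 0, 0.0018, 0.0022, 0, 1, 0, 0.0016, 0.0023, 0, 1, 0, 0.0015, 0.0024, 0, 1, 0, 0.0014, 0.0025, 0]
[1, 0, 0.0012, 0.0025, 0, 1, 0, 0.001, 0.0027, 0, 1, 0, 0.0009, 0.0026, 0, 1, 0, 0.0007, 0.0028, 0, 1, 0, 0.0005, 0.0028, 0]
[1, 0, 0.0004, 0.0028, 0, 1, 0, 0.0002, 0.0028, 0, 1, 0, 0.0, 0.0028, 0, 1, 0, -0.0002, 0.0028, 0, 1, 0, -0.0004, 0.0028, 0]
[1, 0, -0.0005, 0.0028, 0, 1, 0, -0.0007, 0.0028, 0, 1, 0, -0.0009, 0.0026, 0, 1, 0, -0.001, 0.0027, 0, 1, 0, -0.0012, 0.0025, 0]
[1, 0, -0.0014, 0.0025, 0, 1, 0, -0.0015, 0.0024, 0, 1, 0, -0.0016, 0.0023, 0, 1, 0, -0.0018
[... 781 characters left out ...]
-0.0015, -0.0024, 0, 1, 0, -0.0014, -0.0025, 0]
[1, 0, -0.0012, -0.0025, 0, 1, 0, -0.001, -0.0027, 0, 1, 0, -0.0009, -0.0026, 0, 1, 0, -0.0007, -0.0028, 0, 1, 0, -0.0005, -0.0028, 0]
[1, 0, -0.0004, -0.0028, 0, 1, 0, -0.0002, -0.0028, 0, 1, 0, 0.0, -0.0028, 0, 1, 0, 0.0002, -0.0028, 0, 1, 0, 0.0004, -0.0028, 0]
[1, 0, 0.0005, -0.0028, 0, 1, 0, 0.0007, -0.0028, 0, 1, 0, 0.0009, -0.0026, 0, 1, 0, 0.001, -0.0027, 0, 1, 0, 0.0012, -0.0025, 0]
[1, 0, 0.0014, -0.0025, 0, 1, 0, 0.0015, -0.0024, 0, 1, 0, 0.0016, -0.0023, 0, 1, 0, 0.0018, -0.0022, 0, 1, 0, 0.002, -0.002, 0]
[1, 0, 0.002, -0.002, 0, 1, 0, 0.0022, -0.0018, 0, 1, 0, 0.0023, -0.0016, 0, 1, 0, 0.0024, -0.0015, 0, 1, 0, 0.0025, -0.0014, 0]
```

Emit:
servo_tool(rows=[1,0,0.0025,-0.0012,0,1,0,0.0027,-0.001,0,1,0,0.0026,-0.0009,0,1,0,0.0028,-0.0007,0,1,0,0.0028,-0.0005,0])

```text
time: 14.1
position: [0.5188, 0.0161, 0.2304]
tool_rot: [0.996, 0.087, -0.0, -0.0]
ft_force: [0.6, 4.3, -0.8]
grip_width: 0.0169
grip_force: 25.0
```

Emit:
servo_tool(rows=[1,0,0.0028,-0.0004,0,1,0,0.0028,-0.0002,0,1,0,0.0028,0,0,1,0,0.0028,0.0002,0,1,0,0.0028,0.0004,0])

```text
time: 14.52
position: [0.5215, 0.0017, 0.2304]
tool_rot: [0.996, 0.087, 0.0, 0.0]
ft_force: [1.3, 4.6, 0.1]
grip_width: 0.0172
grip_force: 25.0
```

Emit:
servo_tool(rows=[1,0,0.0028,0.0005,0,1,0,0.0028,0.0007,0,1,0,0.0026,0.0009,0,1,0,0.0027,0.001,0,1,0,0.0025,0.0012,0])

```text
time: 14.93
position: [0.524, -0.0114, 0.226]
tool_rot: [0.996, 0.087, 0.0, 0.0]
ft_force: [1.5, 4.5, 0.2]
grip_width: 0.0171
grip_force: 25.0
```

Emit:
servo_tool(rows=[1,0,0.0025,0.0014,0,1,0,0.0024,0.0015,0,1,0,0.0023,0.0016,0,1,0,0.0022,0.0018,0,1,0,0.002,0.002,0])

```text
time: 15.35
position: [0.526, -0.0226, 0.2176]
tool_rot: [0.996, 0.087, 0.0, 0.0]
ft_force: [1.5, 5.2, 0.3]
grip_width: 0.0173
grip_force: 25.0
```

Emit:
servo_tool(rows=[1,0,0.002,0.002,0,1,0,0.0018,0.0022,0,1,0,0.0016,0.0023,0,1,0,0.0015,0.0024,0,1,0,0.0014,0.0025,0])

```text
time: 15.77
position: [0.5275, -0.0306, 0.2063]
tool_rot: [0.996, 0.087, 0.001, -0.0]
ft_force: [2.3, 5.4, 1.4]
grip_width: 0.0169
grip_force: 25.0
```

Emit:
servo_tool(rows=[1,0,0.0008,0.0025,0,1,0,0.0006,0.0027,0,1,0,0.0007,0.0026,0,1,0,0.0007,0.0028,0,1,0,0.0005,0.0028,0])

```text
time: 16.18
position: [0.5283, -0.0348, 0.193]
tool_rot: [0.996, 0.087, 0.001, 0.001]
ft_force: [3.1, -0.3, 2.5]
grip_width: 0.0171
grip_force: 25.0
```

Emit:
servo_tool(rows=[1,0,0.0004,0.0028,0,1,0,0.0002,0.0028,0,1,0,0,0.0028,0,1,0,-0.0002,0.0028,0,1,0,-0.0004,0.0028,0])

```text
time: 16.6
position: [0.528, -0.0343, 0.1787]
tool_rot: [0.996, 0.087, 0.0, 0.001]
ft_force: [3.1, -2.4, 1.6]
grip_width: 0.0172
grip_force: 25.0
```

Emit:
servo_tool(rows=[1,0,-0.0005,0.0028,0,1,0,-0.0007,0.0028,0,1,0,-0.0009,0.0026,0,1,0,-0.001,0.0027,0,1,0,-0.0012,0.0025,0])

```text
time: 17.02
position: [0.527, -0.0296, 0.1651]
tool_rot: [0.996, 0.087, 0.0, 0.0]
ft_force: [4.0, -2.6, -2.3]
grip_width: 0.0167
grip_force: 25.0
```

Emit:
servo_tool(rows=[1,0,-0.0014,0.0025,0,1,0,-0.0015,0.0024,0,1,0,-0.0016,0.0023,0,1,0,-0.0018,0.0022,0,1,0,-0.002,0.002,0])

```text
time: 17.43
position: [0.5254, -0.0212, 0.1537]
tool_rot: [0.996, 0.087, 0.0, 0.0]
ft_force: [4.1, -2.1, -3.1]
grip_width: 0.0173
grip_force: 25.0
```

Emit:
servo_tool(rows=[1,0,-0.002,0.002,0,1,0,-0.0022,0.0018,0,1,0,-0.0023,0.0016,0,1,0,-0.0024,0.0015,0,1,0,-0.0025,0.0014,0])

```text
time: 17.85
position: [0.5234, -0.0096, 0.1455]
tool_rot: [0.996, 0.087, 0.0, -0.0]
ft_force: [4.3, -0.5, -1.6]
grip_width: 0.0171
grip_force: 25.0
```

Emit:
servo_tool(rows=[1,0.0005,-0.0025,0.0012,0,1,0.0005,-0.0027,0.001,0,1,0,-0.0026,0.0009,0,1,0,-0.0028,0.0007,0,1,0,-0.0028,0.0005,0])

```text
time: 18.27
position: [0.521, 0.0038, 0.1414]
tool_rot: [0.996, 0.087, -0.001, -0.0]
ft_force: [0.2, -0.4, 1.5]
grip_width: 0.0176
grip_force: 25.0
```

Emit:
servo_tool(rows=[1,0,-0.0028,0.0004,0,1,0,-0.0028,0.0002,0,1,0,-0.0028,0,0,1,0,-0.0028,-0.0002,0,1,0,-0.0028,-0.0004,0])

```text
time: 18.68
position: [0.5187, 0.0172, 0.1415]
tool_rot: [0.996, 0.087, -0.001, 0.0]
ft_force: [-2.7, -3.3, 4.7]
grip_width: 0.0173
grip_force: 25.0
```

Emit:
servo_tool(rows=[1,0,-0.0028,-0.0005,0,1,0,-0.0028,-0.0007,0,1,0,-0.0026,-0.0009,0,1,0,-0.0027,-0.001,0,1,0,-0.0025,-0.0012,0])

```text
time: 19.1
position: [0.5165, 0.0299, 0.1459]
tool_rot: [0.996, 0.087, -0.001, 0.0]
ft_force: [-2.2, -4.4, 4.6]
grip_width: 0.017
grip_force: 25.0
```

Emit:
servo_tool(rows=[1,0,-0.0025,-0.0014,0,1,0,-0.0024,-0.0015,0,1,0,-0.0023,-0.0016,0,1,0,-0.0022,-0.0018,0,1,0,-0.002,-0.002,0])

```text
time: 19.52
position: [0.5147, 0.0409, 0.1539]
tool_rot: [0.996, 0.087, -0.001, 0.001]
ft_force: [-2.0, -5.5, 2.2]
grip_width: 0.017
grip_force: 25.0
```

Emit:
servo_tool(rows=[1,0,-0.002,-0.002,0,1,0,-0.0018,-0.0022,0,1,0,-0.0016,-0.0023,0,1,0,-0.0015,-0.0024,0,1,0,-0.0014,-0.0025,0])

```text
time: 19.93
position: [0.5132, 0.049, 0.1649]
tool_rot: [0.996, 0.087, -0.001, 0.001]
ft_force: [-0.1, -4.5, -0.6]
grip_width: 0.0169
grip_force: 25.0
```

Emit:
servo_tool(rows=[1,0,-0.0012,-0.0025,0,1,0,-0.001,-0.0027,0,1,0,-0.0009,-0.0026,0,1,0,-0.0007,-0.0028,0,1,0,-0.0005,-0.0028,0])

```text
time: 20.35
position: [0.5124, 0.0535, 0.1782]
tool_rot: [0.996, 0.087, -0.001, 0.0]
ft_force: [-1.4, -5.2, -2.8]
grip_width: 0.0175
grip_force: 25.0
```

Emit:
servo_tool(rows=[1,0,-0.0004,-0.0028,0,1,0,-0.0002,-0.0028,0,1,0,0,-0.0028,0,1,0,0.0002,-0.0028,0,1,0,0.0004,-0.0028,0])

```text
time: 20.77
position: [0.5124, 0.0538, 0.1924]
tool_rot: [0.996, 0.087, -0.001, 0.0]
ft_force: [-2.3, -4.1, -4.4]
grip_width: 0.0174
grip_force: 25.0
```

Emit:
servo_tool(rows=[1,0,0.0005,-0.0028,0,1,0,0.0007,-0.0028,0,1,0,0.0009,-0.0026,0,1,0,0.001,-0.0027,0,1,0,0.0012,-0.0025,0])

```text
time: 21.18
position: [0.5131, 0.0496, 0.206]
tool_rot: [0.996, 0.087, -0.001, -0.0]
ft_force: [-3.0, -4.1, -6.8]
grip_width: 0.0169
grip_force: 25.0
```

Emit:
servo_tool(rows=[1,0,0.0014,-0.0025,0,1,0,0.0015,-0.0024,0,1,0,0.0016,-0.0023,0,1,0,0.0018,-0.0022,0,1,0,0.002,-0.002,0])

```text
time: 21.6
position: [0.5145, 0.0417, 0.2175]
tool_rot: [0.996, 0.087, -0.001, -0.001]
ft_force: [-3.0, -2.9, -9.2]
grip_width: 0.0174
grip_force: 25.0
```

Emit:
servo_tool(rows=[1,0,0.002,-0.002,0,1,0,0.0022,-0.0018,0,1,0,0.0023,-0.0016,0,1,0,0.0024,-0.0015,0,1,0,0.0025,-0.0014,0])

```text
time: 22.02
position: [0.5164, 0.0307, 0.2258]
tool_rot: [0.996, 0.087, -0.001, -0.001]
ft_force: [-5.3, -0.2, -8.4]
grip_width: 0.0175
grip_force: 25.0
```

```bash
cat > fit.py <<'E'
import numpy as np
from scipy.optimize import least_squares
D=np.array([[.5188,.0161,.2304,.6,4.3,-.8],[.5215,.0017,.2304,1.3,4.6,.1],[.524,-.0114,.226,1.5,4.5,.2],[.526,-.0226,.2176,1.5,5.2,.3],[.5275,-.0306,.2063,2.3,5.4,1.4],
[.5283,-.0348,.193,3.1,-.3,2.5],[.528,-.0343,.1787,3.1,-2.4,1.6],[.527,-.0296,.1651,4,-2.6,-2.3],[.5254,-.0212,.1537,4.1,-2.1,-3.1],[.5234,-.0096,.1455,4.3,-.5,-1.6],
[.521,.0038,.1414,.2,-.4,1.5],[.5187,.0172,.1415,-2.7,-3.3,4.7],[.5165,.0299,.1459,-2.2,-4.4,4.6],[.5147,.0409,.1539,-2,-5.5,2.2],[.5132,.049,.1649,-.1,-4.5,-.6],[.5124,.0535,.1782,-1.4,-5.2,-2.8],[.5124,.0538,.1924,-2.3,-4.1,-4.4],[.5131,.0496,.206,-3,-4.1,-6.8],[.5145,.0417,.2175,-3,-2.9,-9.2],[.5164,.0307,.2258,-5.3,-.2,-8.4]])
yaw=np.radians(10);n=np.array([-np.sin(yaw),np.cos(yaw)])
def proj(D):return -D[:,:2]@n, D[:,2], -D[:,3:5]@n, D[:,5]   # tool-y coord (right), z
def circle(Y,Z):
    return least_squares(lambda p:np.hypot(Y-p[0],Z-p[1])-p[2],[np.mean(Y),np.mean(Z),.045]).x
if __name__=="__main__":
    Y,Z,FY,FZ=proj(D);c=circle(Y,Z);print("circle",c)
    th=np.arctan2(Y-c[0],Z-c[1]);s,k=np.sin(th),np.cos(th)
    Ft=-(FY*k-FZ*s);Fr=FY*s+FZ*k
    for a in zip(np.degrees(th).round(),Ft.round(1),Fr.round(1)):print(*a)
    A=np.c_[np.ones_like(s),s,k];x,*_=np.linalg.lstsq(A,Ft,rcond=None);print(x,np.std(Ft-A@x))
    print("amp",np.hypot(x[1],x[2]),"bottom at theta",np.degrees(np.arctan2(-x[1],-x[2]))) # placeholder sign, see notes
    # fit with known drag 2.33
    g=lambda p:2.33+p[0]*s+p[1]*k-Ft
    print(least_squares(g,[0,0]).x)
E
python3 fit.py
```

```text
circle [0.08089994 0.18612358 0.045211  ]
-9.0 4.2 -0.2
10.0 4.3 -0.7
28.0 3.8 -1.8
46.0 3.6 -3.3
64.0 3.4 -3.8
81.0 2.3 1.2
99.0 2.1 2.6
118.0 -0.5 4.0
136.0 -0.1 4.2
154.0 0.4 2.0
173.0 0.6 -1.4
-170.0 1.9 -5.1
-153.0 1.4 -5.9
-135.0 2.1 -5.1
-118.0 2.6 -3.6
-100.0 3.6 -4.3
-82.0 3.9 -4.2
-64.0 4.6 -6.1
-46.0 5.0 -8.1
-28.0 4.6 -7.0
[ 2.70083967 -1.04149487  1.93148431] 0.517110214732094
amp 2.194389026434646 bottom at theta 151.66556834278308
[-1.04340688  1.92470003]
```

Emit:
servo_tool(rows=[1,-0.0005,0.0005,0.001,0,1,-0.0005,0,0.001,0,1,0,0,0,0,1,0,0,0,0])

```text
time: 22.35
position: [0.5166, 0.0302, 0.2259]
tool_rot: [0.996, 0.087, 0.001, -0.001]
ft_force: [-7.0, 0.8, 1.7]
grip_width: 0.017
grip_force: 25.0
```

```bash
python3 -c "
from circ import *
circ(-28,-208,r=.0447)"
```

```text
[1, 0, -0.0024, 0.0014, 0, 1, 0, -0.0024, 0.0016, 0, 1, 0, -0.0022, 0.0017, 0, 1, 0, -0.0021, 0.0018, 0, 1, 0, -0.0021, 0.0019, 0]
[1, 0, -0.0018, 0.0021, 0, 1, 0, -0.0018, 0.0022, 0, 1, 0, -0.0016, 0.0023, 0, 1, 0, -0.0015, 0.0024, 0, 1, 0, -0.0013, 0.0025, 0]
[1, 0, -0.0011, 0.0026, 0, 1, 0, -0.001, 0.0026, 0, 1, 0, -0.0008, 0.0027, 0, 1, 0, -0.0007, 0.0027, 0, 1, 0, -0.0005, 0.0028, 0]
[1, 0, -0.0003, 0.0028, 0, 1, 0, -0.0001, 0.0028, 0, 1, 0, 0.0001, 0.0028, 0, 1, 0, 0.0002, 0.0028, 0, 1, 0, 0.0004, 0.0028, 0]
[1, 0, 0.0006, 0.0027, 0, 1, 0, 0.0007, 0.0027, 0, 1, 0, 0.0009, 0.0027, 0, 1, 0, 0.0011, 0.0026, 0, 1, 0, 0.0012, 0.0025, 0]
[1, 0, 0.0014, 0.0024, 0, 1, 0, 0.0016, 0.0024, 0, 1, 0, 0.0017, 0.0022, 0, 1, 0, 0.0018, 0.0021, 0, 1, 0, 0.0019, 0.0021, 0]
[1, 0, 0.0021, 0.0018, 0, 1, 0, 0.0022, 0.0018, 0, 1, 0, 0.0023, 0.0016, 0, 1, 0, 0.0024, 0.0015, 0, 1, 0, 0.0025, 0.0013, 0]
[1, 0, 0.0026, 0.0011, 0, 1, 0, 0.0026, 0.001, 0, 1, 0, 0.0027, 0.0008, 0, 1, 0, 0.0027, 0.0007, 0, 1, 0, 0.0028, 0.0005, 0]
[1, 0, 0.0028, 0.0003, 0, 1, 0, 0.0028, 0.0001, 0, 1, 0, 0.0028, -0.0001, 0, 1, 0, 0.0028, -0.0002, 0, 1, 0, 0.0028, -0.0004, 0]
[1, 0, 0.0027, -0.0006, 0, 1, 0, 0.0027, -0.0007, 0, 1, 0, 0.0027, -0.0009, 0, 1, 0, 0.0026, -0.0011, 0, 1, 0, 0.0025, -0.0012, 0]
```

Emit:
servo_tool(rows=[1,-0.001,-0.0024,0.0014,0,1,0,-0.0024,0.0016,0,1,0,-0.0022,0.0017,0,1,0,-0.0021,0.0018,0,1,0,-0.0021,0.0019,0])

```text
time: 22.77
position: [0.5148, 0.041, 0.2179]
tool_rot: [0.996, 0.087, 0.002, -0.0]
ft_force: [-5.3, -0.9, 2.9]
grip_width: 0.0172
grip_force: 25.0
```

Emit:
servo_tool(rows=[1,0,-0.0018,0.0021,0,1,0,-0.0018,0.0022,0,1,0,-0.0016,0.0023,0,1,0,-0.0015,0.0024,0,1,0,-0.0013,0.0025,0])

```text
time: 23.18
position: [0.5133, 0.0494, 0.2062]
tool_rot: [0.996, 0.087, 0.002, -0.001]
ft_force: [-5.1, 1.9, 3.3]
grip_width: 0.0171
grip_force: 25.0
```

Emit:
servo_tool(rows=[1,0,-0.0011,0.0026,0,1,0,-0.001,0.0026,0,1,0,-0.0008,0.0027,0,1,0,-0.0007,0.0027,0,1,0,-0.0005,0.0028,0])

```text
time: 23.6
position: [0.5126, 0.0537, 0.1926]
tool_rot: [0.996, 0.087, 0.002, -0.001]
ft_force: [-5.8, 2.4, 2.0]
grip_width: 0.0173
grip_force: 25.0
```

Emit:
servo_tool(rows=[1,0,-0.0003,0.0028,0,1,0,-0.0001,0.0028,0,1,0,0.0001,0.0028,0,1,0,0.0002,0.0028,0,1,0,0.0004,0.0028,0])

```text
time: 24.02
position: [0.5126, 0.0535, 0.1784]
tool_rot: [0.996, 0.086, 0.002, -0.001]
ft_force: [-5.0, 2.8, 1.6]
grip_width: 0.0172
grip_force: 25.0
```

Emit:
servo_tool(rows=[1,0,0.0006,0.0027,0,1,0,0.0007,0.0027,0,1,0,0.0009,0.0027,0,1,0,0.0011,0.0026,0,1,0,0.0012,0.0025,0])

```text
time: 24.43
position: [0.5133, 0.049, 0.165]
tool_rot: [0.996, 0.086, 0.002, -0.001]
ft_force: [-5.7, 3.7, 0.6]
grip_width: 0.0169
grip_force: 25.0
```

Emit:
servo_tool(rows=[1,-0.001,0.0014,0.0024,0,1,0,0.0016,0.0024,0,1,0,0.0017,0.0022,0,1,0,0.0018,0.0021,0,1,0,0.0019,0.0021,0])

```text
time: 24.85
position: [0.5147, 0.0405, 0.1539]
tool_rot: [0.996, 0.087, 0.002, -0.001]
ft_force: [-4.7, 3.0, -0.1]
grip_width: 0.0172
grip_force: 25.0
```

Emit:
servo_tool(rows=[1,0,0.0021,0.0018,0,1,0,0.0022,0.0018,0,1,0,0.0023,0.0016,0,1,0,0.0024,0.0015,0,1,0,0.0025,0.0013,0])

```text
time: 25.27
position: [0.5167, 0.0292, 0.1458]
tool_rot: [0.996, 0.087, 0.002, -0.001]
ft_force: [-2.9, 2.2, -0.8]
grip_width: 0.0175
grip_force: 25.0
```

Emit:
servo_tool(rows=[1,0,0.0026,0.0011,0,1,0,0.0026,0.001,0,1,0,0.0027,0.0008,0,1,0,0.0027,0.0007,0,1,0,0.0028,0.0005,0])

```text
time: 25.68
position: [0.519, 0.0159, 0.1415]
tool_rot: [0.996, 0.087, 0.002, -0.001]
ft_force: [-3.8, 4.4, -1.9]
grip_width: 0.0175
grip_force: 25.0
```

Emit:
servo_tool(rows=[1,0,0.0028,0.0003,0,1,0,0.0028,0.0001,0,1,0,0.0028,-0.0001,0,1,0,0.0028,-0.0002,0,1,0,0.0028,-0.0004,0])

```text
time: 26.1
position: [0.5218, 0.0009, 0.1417]
tool_rot: [0.996, 0.087, 0.003, 0.0]
ft_force: [0.2, 5.3, 1.9]
grip_width: 0.0175
grip_force: 25.0
```

Emit:
servo_tool(rows=[1,0,0.0027,-0.0006,0,1,0,0.0027,-0.0007,0,1,0,0.0027,-0.0009,0,1,0,0.0026,-0.0011,0,1,0,0.0025,-0.0012,0])

```text
time: 26.52
position: [0.5242, -0.0121, 0.1463]
tool_rot: [0.996, 0.087, 0.003, -0.0]
ft_force: [1.7, 6.5, 2.7]
grip_width: 0.0172
grip_force: 25.0
```

Emit:
servo_tool(rows=[1,0,0.0019,-0.0014,0,1,0,0.0019,-0.0016,0,1,0,0.0022,-0.0017,0,1,0,0.0021,-0.0018,0,1,0,0.0021,-0.0019,0])

```text
time: 26.93
position: [0.5261, -0.0225, 0.1542]
tool_rot: [0.996, 0.087, 0.003, 0.0]
ft_force: [1.7, 5.3, -1.3]
grip_width: 0.0169
grip_force: 25.0
```

Emit:
servo_tool(rows=[1,0,0.0018,-0.0021,0,1,0,0.0018,-0.0022,0,1,0,0.0016,-0.0023,0,1,0,0.0015,-0.0024,0,1,0,0.0013,-0.0025,0])

```text
time: 27.35
position: [0.5276, -0.0306, 0.1657]
tool_rot: [0.996, 0.087, 0.003, 0.001]
ft_force: [2.9, 5.0, -3.5]
grip_width: 0.0173
grip_force: 25.0
```

Emit:
servo_tool(rows=[1,0,0.0011,-0.0026,0,1,0,0.001,-0.0026,0,1,0,0.0008,-0.0027,0,1,0,0.0007,-0.0027,0,1,0,0.0005,-0.0028,0])

```text
time: 27.77
position: [0.5284, -0.0349, 0.1791]
tool_rot: [0.996, 0.087, 0.003, 0.001]
ft_force: [3.6, 3.2, -4.1]
grip_width: 0.0176
grip_force: 25.0
```

Emit:
servo_tool(rows=[1,0,0.0003,-0.0028,0,1,0,0.0001,-0.0028,0,1,0,-0.0001,-0.0028,0,1,0,-0.0002,-0.0028,0,1,0,-0.0004,-0.0028,0])

```text
time: 28.18
position: [0.5284, -0.0348, 0.1932]
tool_rot: [0.996, 0.087, 0.003, 0.001]
ft_force: [3.8, 2.8, -3.5]
grip_width: 0.0172
grip_force: 25.0
```

Emit:
servo_tool(rows=[1,0,-0.0006,-0.0027,0,1,0,-0.0007,-0.0027,0,1,0,-0.0009,-0.0027,0,1,0,-0.0011,-0.0026,0,1,0,-0.0012,-0.0025,0])

```text
time: 28.6
position: [0.5276, -0.0305, 0.2064]
tool_rot: [0.996, 0.087, 0.003, 0.001]
ft_force: [4.7, 2.0, -4.4]
grip_width: 0.0177
grip_force: 25.0
```

Emit:
servo_tool(rows=[1,0,-0.0014,-0.0024,0,1,0,-0.0016,-0.0024,0,1,0,-0.0017,-0.0022,0,1,0,-0.0018,-0.0021,0,1,0,-0.0019,-0.0021,0])

```text
time: 29.02
position: [0.526, -0.0224, 0.2177]
tool_rot: [0.996, 0.087, 0.003, 0.001]
ft_force: [4.2, 1.3, -2.7]
grip_width: 0.0173
grip_force: 25.0
```

Emit:
servo_tool(rows=[1,0,-0.0021,-0.0018,0,1,0,-0.0022,-0.0018,0,1,0,-0.0023,-0.0016,0,1,0,-0.0024,-0.0015,0,1,0,-0.0025,-0.0013,0])

```text
time: 29.43
position: [0.5239, -0.0112, 0.226]
tool_rot: [0.996, 0.087, 0.003, 0.002]
ft_force: [4.8, -0.6, -0.4]
grip_width: 0.0174
grip_force: 25.0
```

Emit:
servo_tool(rows=[1,0,-0.0026,-0.0011,0,1,0,-0.0026,-0.001,0,1,0,-0.0027,-0.0008,0,1,0,-0.0027,-0.0007,0,1,0,-0.0028,-0.0005,0])

```text
time: 29.85
position: [0.5214, 0.0023, 0.2304]
tool_rot: [0.996, 0.087, 0.003, 0.002]
ft_force: [4.8, -1.1, 3.9]
grip_width: 0.0175
grip_force: 25.0
```

Emit:
servo_tool(rows=[1,0,-0.0028,-0.0003,0,1,0,-0.0028,-0.0001,0,1,0,-0.0028,0.0001,0,1,0,-0.0028,0.0002,0,1,0,-0.0028,0.0004,0])

```text
time: 30.27
position: [0.5187, 0.017, 0.2302]
tool_rot: [0.996, 0.087, 0.003, 0.001]
ft_force: [4.5, 0.6, 5.7]
grip_width: 0.0171
grip_force: 25.0
```

Emit:
servo_tool(rows=[1,0,-0.0027,0.0006,0,1,0,-0.0027,0.0007,0,1,0,-0.0027,0.0009,0,1,0,-0.0026,0.0011,0,1,0,-0.0025,0.0012,0])

```text
time: 30.68
position: [0.5162, 0.0306, 0.2253]
tool_rot: [0.996, 0.087, 0.003, 0.0]
ft_force: [4.8, 2.7, 3.0]
grip_width: 0.0172
grip_force: 25.0
```

```bash
cat > fit2.py <<'E'
from fit import *
E=np.array([[.5148,.041,.2179,-5.3,-.9,2.9],[.5133,.0494,.2062,-5.1,1.9,3.3],[.5126,.0537,.1926,-5.8,2.4,2],[.5126,.0535,.1784,-5,2.8,1.6],[.5133,.049,.165,-5.7,3.7,.6],
[.5147,.0405,.1539,-4.7,3,-.1],[.5167,.0292,.1458,-2.9,2.2,-.8],[.519,.0159,.1415,-3.8,4.4,-1.9],[.5218,.0009,.1417,.2,5.3,1.9],[.5242,-.0121,.1463,1.7,6.5,2.7],
[.5261,-.0225,.1542,1.7,5.3,-1.3],[.5276,-.0306,.1657,2.9,5,-3.5],[.5284,-.0349,.1791,3.6,3.2,-4.1],[.5284,-.0348,.1932,3.8,2.8,-3.5],[.5276,-.0305,.2064,4.7,2,-4.4],[.526,-.0224,.2177,4.2,1.3,-2.7],[.5239,-.0112,.226,4.8,-.6,-.4],[.5214,.0023,.2304,4.8,-1.1,3.9],[.5187,.017,.2302,4.5,.6,5.7],[.5162,.0306,.2253,4.8,2.7,3]])
for nm,X,sg in(("fwd",D,np.ones(20)),("rev",E,-np.ones(20)),("both",np.r_[D,E],np.r_[np.ones(20),-np.ones(20)])):
    Y,Z,FY,FZ=proj(X);c=circle(Y,Z)
    # FY uses only component across; axial friction projected out by yaw
    th=np.arctan2(Y-c[0],Z-c[1]);s,k=np.sin(th),np.cos(th);Ft=-(FY*k-FZ*s)
    A=np.c_[sg,s,k];x=np.linalg.lstsq(A,Ft,rcond=None)[0];e=Ft-A@x
    tm=np.degrees(np.arctan2(x[1],x[2]))
    print(nm,c.round(4),x.round(2),"amp",np.hypot(*x[1:]).round(2),"rms",e.std().round(2),"bottom theta",round(tm-90,1))
    c=np.array(c);t=np.radians(tm-90);y=c[0]+c[2]*np.sin(t);z=c[1]+c[2]*np.cos(t);print("   target Y,Z",y.round(4),z.round(4), "now",(-E[-1,:2]@n).round(4),E[-1,2])
    print(e.round(1))
E
python3 fit2.py
```

```text
fwd [0.0809 0.1861 0.0452] [ 2.7  -1.04  1.93] amp 2.19 rms 0.52 bottom theta -118.3
   target Y,Z 0.0411 0.1647 now 0.0595 0.2253
[-0.6 -0.2 -0.1  0.3  0.8  0.4  0.7 -1.4 -0.7 -0.1 -0.   1.  -0.   0.
 -0.1  0.2 -0.1  0.1  0.2 -0.3]
rev [0.0812 0.1859 0.0452] [ 2.69 -1.01  1.5 ] amp 1.81 rms 0.64 bottom theta -124.1
   target Y,Z 0.0437 0.1606 now 0.0595 0.2253
[-1.1 -0.6 -0.  -0.2 -0.2  0.4  1.5 -0.6 -0.4  0.4  0.1 -0.8 -0.5  0.3
 -0.5  0.8  0.4  0.1 -0.1  1. ]
both [0.081  0.186  0.0452] [ 2.69 -1.02  1.72] amp 2.0 rms 0.6 bottom theta -120.7
   target Y,Z 0.0422 0.1629 now 0.0595 0.2253
[-0.3  0.   0.   0.4  0.9  0.4  0.6 -1.5 -0.9 -0.3 -0.2  0.7 -0.2 -0.1
 -0.2  0.2 -0.1  0.2  0.4 -0.  -1.3 -0.7 -0.1 -0.2 -0.1  0.6  1.7 -0.4
 -0.1  0.6  0.3 -0.7 -0.5  0.3 -0.6  0.7  0.2 -0.1 -0.3  0.8]
```

Emit:
servo_tool(rows=[1,0.0005,0,0,0,1,0.0005,0,0,0])

```text
time: 30.85
position: [0.5161, 0.0312, 0.2249]
tool_rot: [0.996, 0.087, 0.001, -0.001]
ft_force: [3.1, 4.0, 4.2]
grip_width: 0.0172
grip_force: 25.0
```

```bash
python3 -c "
from circ import *
circ(-29,223,r=.0447);circ(223,239.3,step=3.3,r=.0447)"
```

```text
[1, 0, 0.0025, -0.0013, 0, 1, 0, 0.0026, -0.0011, 0, 1, 0, 0.0026, -0.001, 0, 1, 0, 0.0027, -0.0008, 0, 1, 0, 0.0028, -0.0006, 0]
[1, 0, 0.0027, -0.0004, 0, 1, 0, 0.0028, -0.0003, 0, 1, 0, 0.0028, -0.0001, 0, 1, 0, 0.0029, 0.0001, 0, 1, 0, 0.0027, 0.0002, 0]
[1, 0, 0.0028, 0.0005, 0, 1, 0, 0.0028, 0.0006, 0, 1, 0, 0.0027, 0.0007, 0, 1, 0, 0.0026, 0.001, 0, 1, 0, 0.0026, 0.0011, 0]
[1, 0, 0.0025, 0.0013, 0, 1, 0, 0.0024, 0.0014, 0, 1, 0, 0.0023, 0.0015, 0, 1, 0, 0.0023, 0.0018, 0, 1, 0, 0.0021, 0.0018, 0]
[1, 0, 0.002, 0.002, 0, 1, 0, 0.0018, 0.0021, 0, 1, 0, 0.0018, 0.0022, 0, 1, 0, 0.0016, 0.0023, 0, 1, 0, 0.0014, 0.0024, 0]
[1, 0, 0.0013, 0.0025, 0, 1, 0, 0.0011, 0.0026, 0, 1, 0, 0.001, 0.0026, 0, 1, 0, 0.0008, 0.0027, 0, 1, 0, 0.0006, 0.0028, 0]
[1, 0, 0.0004, 0.0027, 0, 1, 0, 0.0003, 0.0028, 0, 1, 0, 0.0001, 0.0028, 0, 1, 0, -0.0001, 0.0029, 0, 1, 0, -0.0002, 0.0027, 0]
[1, 0, -0.0005, 0.0028, 0, 1, 0, -0.0006, 0.0028, 0, 1, 0, -0.0007, 0.0027, 0, 1, 0, -0.001, 0.0026, 0, 1, 0, -0.0011, 0.0026, 0]
[1, 0, -0.0013, 0.0025, 0, 1, 0, -0.0014, 0.0024, 0, 1, 0, -0.0015, 0.0023, 0, 1, 0, -0.0018, 0.0023, 0, 1, 0, -0.0018, 0.0021, 0]
[1, 0, -0.002, 0.002, 0, 1, 0, -0.0021, 0.0018, 0, 1, 0, -0.0022, 0.0018, 0, 1, 0, -0.0023, 0.0016, 0, 1, 0, -0.0024, 0.0014, 0]
[1, 0, -0.0025, 0.0013, 0, 1, 0, -0.0026, 0.0011, 0, 1, 0, -0.0026, 0.001, 0, 1, 0, -0.0027, 0.0008, 0, 1, 0, -0.0028, 0.0006, 0]
[1, 0, -0.0027, 0.0004, 0, 1, 0, -0.0028, 0.0003, 0, 1, 0, -0.0028, 0.0001, 0, 1, 0, -0.0029, -0.0001, 0, 1, 0, -0.0027, -0.0002, 0]
[1, 0, -0.0028, -0.0005, 0, 1, 0, -0.0028, -0.0006, 0, 1, 0, -0.0027, -0.0007, 0, 1, 0, -0.0026, -0.001, 0, 1, 0, -0.0026, -0.0011, 0]
[1, 0, -0.0025, -0.0013, 0, 1, 0, -0.0024, -0.0014, 0, 1, 0, -0.0023, -0.0015, 0, 1, 0, -0.0023, -0.0018, 0, 1, 0, -0.0021, -0.0018, 0]
[1, 0, -0.0018, -0.0018, 0, 1, 0, -0.0017, -0.0019, 0, 1, 0, -0.0016, -0.002, 0, 1, 0, -0.0015, -0.002, 0, 1, 0, -0.0013, -0.0022, 0]
```

Emit:
servo_tool(rows=[1,0,0.0025,-0.0013,0,1,0,0.0026,-0.0011,0,1,0,0.0026,-0.001,0,1,0,0.0027,-0.0008,0,1,0,0.0028,-0.0006,0])

```text
time: 31.27
position: [0.518, 0.0194, 0.2294]
tool_rot: [0.996, 0.087, 0.001, -0.002]
ft_force: [4.6, 7.6, 3.6]
grip_width: 0.0171
grip_force: 25.1
```

Emit:
servo_tool(rows=[1,0,0.0027,-0.0004,0,1,0,0.0028,-0.0003,0,1,0,0.0028,-0.0001,0,1,0,0.0029,0.0001,0,1,0,0.0027,0.0002,0])

```text
time: 31.68
position: [0.521, 0.0049, 0.2307]
tool_rot: [0.996, 0.087, 0.002, -0.001]
ft_force: [3.8, 4.6, 6.9]
grip_width: 0.0176
grip_force: 25.1
```

Emit:
servo_tool(rows=[1,0,0.0028,0.0005,0,1,0,0.0028,0.0006,0,1,0,0.0027,0.0007,0,1,0,0.0026,0.001,0,1,0,0.0026,0.0011,0])

```text
time: 32.1
position: [0.5238, -0.0095, 0.227]
tool_rot: [0.996, 0.087, 0.002, 0.0]
ft_force: [4.6, 1.1, 7.3]
grip_width: 0.0172
grip_force: 25.1
```

Emit:
servo_tool(rows=[1,0,0.0025,0.0013,0,1,0,0.0024,0.0014,0,1,0,0.0023,0.0015,0,1,0,0.0023,0.0018,0,1,0,0.0021,0.0018,0])

```text
time: 32.52
position: [0.5259, -0.0214, 0.2188]
tool_rot: [0.996, 0.087, 0.002, 0.001]
ft_force: [5.1, 1.0, 4.4]
grip_width: 0.0169
grip_force: 25.0
```

Emit:
servo_tool(rows=[1,0,0.002,0.002,0,1,0,0.0018,0.0021,0,1,0,0.0018,0.0022,0,1,0,0.0016,0.0023,0,1,0,0.0014,0.0024,0])

```text
time: 32.93
position: [0.5272, -0.0299, 0.2072]
tool_rot: [0.996, 0.087, 0.002, 0.0]
ft_force: [5.9, 1.6, 3.1]
grip_width: 0.017
grip_force: 25.0
```

Emit:
servo_tool(rows=[1,0,0.0013,0.0025,0,1,0,0.0011,0.0026,0,1,0,0.001,0.0026,0,1,0,0.0008,0.0027,0,1,0,0.0006,0.0028,0])

```text
time: 33.35
position: [0.528, -0.0344, 0.1937]
tool_rot: [0.996, 0.087, 0.002, 0.0]
ft_force: [5.7, 1.4, 0.8]
grip_width: 0.0173
grip_force: 25.0
```

Emit:
servo_tool(rows=[1,0,0.0004,0.0027,0,1,0,0.0003,0.0028,0,1,0,0.0001,0.0028,0,1,0,-0.0001,0.0029,0,1,0,-0.0002,0.0027,0])

```text
time: 33.77
position: [0.5281, -0.0346, 0.1797]
tool_rot: [0.996, 0.087, 0.002, -0.0]
ft_force: [6.4, 2.2, 2.5]
grip_width: 0.0171
grip_force: 25.0
```

Emit:
servo_tool(rows=[1,0,-0.0005,0.0028,0,1,0,-0.0006,0.0028,0,1,0,-0.0007,0.0027,0,1,0,-0.001,0.0026,0,1,0,-0.0011,0.0026,0])

```text
time: 34.18
position: [0.5273, -0.0306, 0.1662]
tool_rot: [0.996, 0.087, 0.001, -0.0]
ft_force: [5.3, 3.1, 2.2]
grip_width: 0.0172
grip_force: 25.0
```

Emit:
servo_tool(rows=[1,0,-0.0013,0.0025,0,1,0,-0.0014,0.0024,0,1,0,-0.0015,0.0023,0,1,0,-0.0018,0.0023,0,1,0,-0.0018,0.0021,0])

```text
time: 34.6
position: [0.5259, -0.0227, 0.1547]
tool_rot: [0.996, 0.087, 0.001, -0.0]
ft_force: [5.6, 3.2, 3.6]
grip_width: 0.0173
grip_force: 25.0
```

Emit:
servo_tool(rows=[1,0,-0.002,0.002,0,1,0,-0.0021,0.0018,0,1,0,-0.0022,0.0018,0,1,0,-0.0023,0.0016,0,1,0,-0.0024,0.0014,0])

```text
time: 35.02
position: [0.5239, -0.0119, 0.1464]
tool_rot: [0.996, 0.087, 0.001, -0.0]
ft_force: [5.1, 2.8, 5.6]
grip_width: 0.0169
grip_force: 25.0
```

Emit:
servo_tool(rows=[1,0,-0.0025,0.0013,0,1,0,-0.0026,0.0011,0,1,0,-0.0026,0.001,0,1,0,-0.0027,0.0008,0,1,0,-0.0028,0.0006,0])

```text
time: 35.43
position: [0.5217, 0.0006, 0.1418]
tool_rot: [0.996, 0.087, 0.001, 0.0]
ft_force: [3.7, -0.1, 6.5]
grip_width: 0.0174
grip_force: 25.0
```

Emit:
servo_tool(rows=[1,0,-0.0027,0.0004,0,1,0,-0.0028,0.0003,0,1,0,-0.0028,0.0001,0,1,0,-0.0029,-0.0001,0,1,0,-0.0027,-0.0002,0])

```text
time: 35.85
position: [0.5192, 0.0139, 0.1411]
tool_rot: [0.996, 0.087, 0.001, 0.001]
ft_force: [4.8, -0.7, 6.1]
grip_width: 0.0172
grip_force: 25.0
```

Emit:
servo_tool(rows=[1,0,-0.0028,-0.0005,0,1,0,-0.0028,-0.0006,0,1,0,-0.0027,-0.0007,0,1,0,-0.0026,-0.001,0,1,0,-0.0026,-0.0011,0])

```text
time: 36.27
position: [0.5169, 0.0269, 0.1447]
tool_rot: [0.996, 0.087, 0.001, 0.001]
ft_force: [5.3, -3.2, 1.7]
grip_width: 0.0175
grip_force: 25.0
```

Emit:
servo_tool(rows=[1,0,-0.0025,-0.0013,0,1,0,-0.0024,-0.0014,0,1,0,-0.0023,-0.0015,0,1,0,-0.0023,-0.0018,0,1,0,-0.0021,-0.0018,0])

```text
time: 36.68
position: [0.5147, 0.0384, 0.1521]
tool_rot: [0.996, 0.087, 0.001, 0.001]
ft_force: [6.4, -1.3, -0.5]
grip_width: 0.0169
grip_force: 25.0
```

```bash
cat >> fit2.py <<'E'
print("----")
G=np.array([[.518,.0194,.2294,4.6,7.6,3.6],[.521,.0049,.2307,3.8,4.6,6.9],[.5238,-.0095,.227,4.6,1.1,7.3],[.5259,-.0214,.2188,5.1,1,4.4],[.5272,-.0299,.2072,5.9,1.6,3.1],[.528,-.0344,.1937,5.7,1.4,.8],[.5281,-.0346,.1797,6.4,2.2,2.5],[.5273,-.0306,.1662,5.3,3.1,2.2],[.5259,-.0227,.1547,5.6,3.2,3.6],[.5239,-.0119,.1464,5.1,2.8,5.6],[.5217,.0006,.1418,3.7,-.1,6.5],[.5192,.0139,.1411,4.8,-.7,6.1],[.5169,.0269,.1447,5.3,-3.2,1.7],[.5147,.0384,.1521,6.4,-1.3,-.5]])
X=np.r_[D,E,G];sg=np.r_[np.ones(20),-np.ones(20),np.ones(14)]
for yd in(9,10,11):
    yaw=np.radians(yd);n[:]=[-np.sin(yaw),np.cos(yaw)]
    Y,Z,FY,FZ=proj(X);c=circle(Y,Z);th=np.arctan2(Y-c[0],Z-c[1]);s,k=np.sin(th),np.cos(th);Ft=-(FY*k-FZ*s);Fr=FY*s+FZ*k
    for A in(np.c_[sg,s,k],np.c_[sg,s,k,Fr,sg*abs(Fr)]):
        r=least_squares(lambda x:A@x-Ft,np.zeros(A.shape[1]),loss="soft_l1",f_scale=.6);x=r.x;e=Ft-A@x
        cov=np.linalg.inv(A.T@A)*e.var();tm=np.degrees(np.arctan2(x[1],x[2]))
        print(yd,c.round(4),x.round(2),"amp",np.hypot(*x[1:3]).round(2),"rms",e.std().round(2),"bottom",round(tm-90,1),"+-",np.degrees(np.sqrt(cov[1,1])/2).round(1),"now",np.degrees(th[-1]).round(1))
E
python3 fit2.py | sed -n '/----/,$p'
```

```text
----
9 [0.0721 0.186  0.0452] [ 2.77 -0.96  1.73] amp 1.98 rms 0.65 bottom -119.2 +- 3.7 now -139.0
9 [0.0721 0.186  0.0452] [ 2.68 -0.95  1.78 -0.03  0.01] amp 2.02 rms 0.64 bottom -118.1 +- 3.7 now -139.0
10 [0.0811 0.186  0.0452] [ 2.78 -0.97  1.69] amp 1.95 rms 0.64 bottom -119.7 +- 3.6 now -139.0
10 [0.0811 0.186  0.0452] [ 2.69 -0.95  1.75 -0.03  0.01] amp 1.99 rms 0.63 bottom -118.5 +- 3.6 now -139.0
11 [0.09   0.186  0.0452] [ 2.8  -0.97  1.66] amp 1.92 rms 0.63 bottom -120.3 +- 3.6 now -139.0
11 [0.09   0.186  0.0452] [ 2.7  -0.95  1.72 -0.04  0.01] amp 1.97 rms 0.61 bottom -119.0 +- 3.6 now -139.0
```

Emit:
servo_tool(rows=[1,0.0005,-0.0023,-0.0021,0,1,0.0005,-0.0022,-0.0022,0,1,0,-0.0019,-0.0024,0,1,0,-0.0018,-0.0025,0,1,0,-0.0015,-0.0027,0])

```text
time: 37.1
position: [0.5131, 0.0477, 0.1637]
tool_rot: [0.996, 0.087, -0.0, 0.001]
ft_force: [4.6, -3.9, -1.6]
grip_width: 0.0173
grip_force: 25.0
```

Emit:
servo_tool(rows=[1,0,0,0,0,1,0,0,0,0,1,0,0,0,0])

```text
time: 37.35
position: [0.513, 0.048, 0.1641]
tool_rot: [0.996, 0.087, -0.0, 0.001]
ft_force: [3.8, -3.9, 3.8]
grip_width: 0.0172
grip_force: 25.0
```

```bash
python3 - <<'E'
from plan import *
import cv2
o=robot.get_obs();p,a=pose();print(p,a,o["time"],o["ft_force"])
Y=p[0]*np.sin(np.radians(10))-p[1]*np.cos(np.radians(10));print("theta",np.degrees(np.arctan2(Y-.0811,p[2]-.186)),np.hypot(Y-.0811,p[2]-.186))
for c in("top","scene"):
    im=robot.camera(c);cv2.imwrite(f"pics/{c}9.png",im["pixels"][:,:,::-1])
    for n in("lever_knob","barrel_axis","handle_grip","eyepiece"):
        for r in robot.place_of(im,n)[:1]:print(c,n,np.round(r["at"],3),round(r["score"],2))
E
```

```text
[0.51303368 0.04804779 0.16408515] -80.00635228998735 37.35 [ 3.78976279 -3.89051008  3.76744349]
theta -119.12644634733503 0.045023847382582194
top lever_knob [ 0.616 -0.141  0.078] 0.84
top eyepiece [ 0.502  0.217 -0.003] 0.49
scene lever_knob [ 0.617 -0.139  0.079] 0.61
scene handle_grip [0.522 0.052 0.18 ] 0.59
scene eyepiece [ 0.496  0.218 -0.   ] 0.53
```

View pics/top9.png

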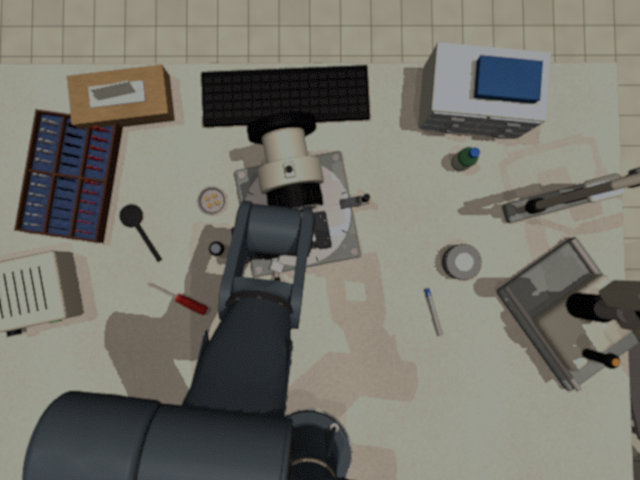

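The final top view matches the one taken after indexing: lever at (357,200), other objects where they were. The handle is held at θ≈-119°, the estimated heavy-side-down position.

```bash
python3 -c "
from rig import robot
print(robot.hand_in())"
```

```text
the job is handed in; nothing more can be done
None
```

The job is handed in: the turntable was turned one click anticlockwise into its next stop, and the barrel is held by its handle at about -119°, which puts the heavy side at the bottom to within about ±4° by feel.

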